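Hold the tube spinner's tensioner open for the purple tube

ROBOT

A 6-joint arm with a two-finger parallel gripper is mounted at the origin on the work surface. World frame = base frame: x ahead of the robot, y to its left, z up, the work surface at z = 0. Lengths are in m, angles in rad, forces in N, time in s.
With the tool pointing down it reaches from about 0.275 to 0.725 m from the base axis. Payload 15.9 kg.
Tool frame: the origin (TCP) lies on the centre line of the jaws, within the pads' length; the fingertips stand 11 mm ahead of it and the grasp point (between the pads) lies 8 mm behind it; z points along the fingers, y is the direction in which the jaws open and shut (so a half turn about z gives the same grasp; the last joint's range is limited). The gripper opens to 85 mm and grips with 20 to 120 N. Pads are 22 mm wide; open, the fingers measure 114 mm over their backs; the gripper's body (76 mm by 85 mm) begins 54 mm behind the grasp point. The pads swing forward as they close: fully open they stand 13 mm farther back than shut.
Start: joints at [1.341, 0.213, -0.034, 1.323, 0, 1.571], TCP at [0.114, 0.487, 0.242] pointing down, gripper open.
Joint ranges: [-2.98, 2.98], [-0.74, 1.72], [-1.14, 1.35], [-2.1, 2.04], [-1.57, 1.44], [-3.14, 3.14]. Speed limits (rad/s): [1.89, 1.89, 2.39, 2.57, 3.14, 3.14].

INTERFACE

Orientations are given as a rotation vector (axis times angle).
In Python, from cell import env, cams gives the robot as it stands. The module is installed in compiled form; this text tells all that it offers.
- The arm moves only by the tool arm_command, never from a script. Its argument "deltas" is a list of rows, each an object of numbers: "x", "y", "z": the shift along the tool's x, y, z in mm; "ax", "ay", "az": the turn, a rotation vector about the tool's x, y, z in rad; "jaw": the gripper command: -1 is fully open, 1 is shut, values between are in proportion. A call has 1 to 10 rows; each row shifts and turns the commanded pose from where the row before left it, along the tool's axes as they then stand; what a row does not reach is not made up. A row lasts 1/8 s, in which the tool goes at most 62.5 mm and 10.7 degrees, less where a joint would pass 70% of its speed; a pose out of reach is approached as far as the arm can. A call is refused whole if a number of a shift passes 62.5 or a number of a turn 0.188, either way. A call with a gripper value outside its range is refused whole. The fingers move at their own pace and stop on an object; the grip force is fixed at half the most. Time passes only in rows, so rows that do not move let the fingers close. It gives the time, the measured TCP pose, the force and the opening at its end, in the units of the state.
- env.state(): the state, without advancing time (a new reading comes with each control period).
- cams.grab_frame(name): name is "side" or "top"; returns a dict with "image" (420x560x3 uint8, red, green, blue), "intrinsics" (3x3 intrinsics, pixels), "world_to_cam" (4x4, takes a point from world to camera coordinates). Camera axes: x right, y down, z forward; pixel columns grow to the right and rows downward; lengths in m; the calibration is good to about 2 mm. A picture is of the moment at which its call begins. There is no depth.
- env.job_done(): hands the job in, once; it reports no verdict.
The state is a dict: "t": time; "joint_positions": joint angles; "joint_vel": joint speeds; "joint_torque": joint torques, N m; "tool_pos": TCP position; "ee_rot": TCP orientation; "ft_force": force on the tool from outside, world axes, zero at the start; "ft_torque": the same for the moment, N m; "width": finger opening in m.
Only numpy, scipy, OpenCV 4.12 (cv2) and the standard library are available. Lean on these libraries where they do the work, as an engineer would, in place of code of your own. Each camera call takes 0.05 s, during which the arm holds its last target.

TASK

The purple-capped tube in the spinner is done and a colleague wants to lift it out: push the sprung tensioner arm that presses on that tube outwards, away from the tube, by its yellow post until it is past its ratchet click, and finish while still holding it there, clear of its end stop, because it springs back if let go. Leave the red-capped tube's arm closed, and do not disturb the tubes or the other things on the bench.

Things in the scene. Friction and masses are not known exactly. Their poses are not given: they have to be found in the camera images.
- spinner: the tube spinner: white housing 200 (x) by 390 (y) by 50 mm high, fixed to the bench. Origin at the centre of its underside, x towards its far side, y to its left, z up. Two tubes stand in its top at x = 0, y = +70 mm (left) and y = -70 mm (right); behind (+x of) them are the arm pivots, in front (-x) the yellow posts. Its position and yaw (up to 20 degrees) change from run to run
- purple_cap (a point): top centre of the purple-capped tube (13 mm tube, 20 mm cap, cap top 103 mm above the bench), standing loose in the left or the right well; which one changes from run to run
- red_cap (a point): top centre of the red-capped tube, the same size, in the other well; its arm stays closed
- left_arm: left tensioner arm: level aluminium bell crank on an upright pivot, carrying a white idler block with a grey roller beside the left tube and an upright yellow post at its front end. Origin on the pivot axis, at the housing's top; closed, the arm runs to the spinner's -x, 125 mm from pivot to post. Arm and block tops lie 71 mm or less above the bench, the roller's 80 mm
- right_arm: right tensioner arm, the mirror image of the left one, beside the right tube
- left_post (a point): point on the axis of the left arm's yellow post, 92 mm above the bench; the post is 14 mm in diameter and free from 69 to 112 mm above the bench. It moves with the arm. Closed, it stands at (-60, +95) mm in the spinner's x, y, with the space on its inner side (towards the spinner's middle) free for shut fingers; it is pushed outwards (+y of the spinner) on an arc of 125 mm about the pivot
- right_post (a point): the same point on the right arm's yellow post; closed at (-60, -95) mm in the spinner's x, y; pushed outwards (-y of the spinner)
- left_pivot (a point): point on the left arm's upright hinge axis, 92 mm above the bench, at (65, 95) mm in the spinner's x, y
- right_pivot (a point): the same on the right arm's hinge axis, at (65, -95) mm
- left_hinge (a joint): angle of the left arm, rad: 0 closed (roller at the tube), growing as the post goes outwards (clockwise from above). A spring returns it: 3.5 N at the post when closed, 7 N at 0.6 (up to 11 N with rubbing). The tooth meets the pawl at 0.22, tops it at 0.35 (1 to 2 N more), is free from 0.48: past the click, which does not keep the arm back. End stop (black stud) at 0.78; hold between 0.50 and 0.75
- right_hinge (a joint): the same for the right arm, mirrored (outwards is anticlockwise from above)
- left_pawl (a joint): travel in m of the left green pawl slider near the middle of the spinner: 0 sprung out, about 0.003 while the tooth rides over it, back to 0 after the click
- right_pawl (a joint): the same for the right green pawl slider
- tube_rack: loose white rack 240 by 110 mm, 98 mm high with its red- and purple-capped tubes, to the right of the spinner; leave alone. Origin at the centre of its underside
- pen: loose orange pen with a blue cap, 143 mm long and 11 mm thick, lying to the left; leave alone. Origin at the middle of its underside, long axis x
- specimen_jar: loose specimen jar, 60 mm in diameter, 70 mm high, yellow lid, to the left; leave alone. Origin at the centre of its underside

How it is judged:
By the outcome, as a careful person would: the job done as asked, in the order asked, and still so for the second after the job is handed in, while the arm keeps its last pose, push and grip.
It also fails if it takes over 29 s, if anything falls off the work surface, if the arm or the gripper's body presses on something with over 40 N, if the wrist force passes 120 N, or if a joint passes its speed limit or range.

## Working session

There is one attempt and no reset: what is moved stays moved. The work goes in short steps, Python scripts to look and compute and a tool call to move; the robot and the scene stay as the last step left them, time stands still between calls to the robot, and variables do not carry over. Pictures are saved under pics/ and viewed, and the job is handed in when it is done.

Besides the shell and the picture viewer there is one more tool, called after "Call:" by a JSON object that holds its "name" and its "arguments". arm_command: Moves the arm, as the interface text tells. Its arguments: {"type":"object","properties":{"deltas":{"type":"array","items":{"type":"object","properties":{"x":{"type":"number"},"y":{"type":"number"},"z":{"type":"number"},"ax":{"type":"number"},"ay":{"type":"number"},"az":{"type":"number"},"jaw":{"type":"number"}}}}},"required":["deltas"]}

```bash
mkdir -p pics; python3 - <<'E'
from cell import env,cams
import cv2,numpy as np,pickle
for n in("top","side"):
    f=cams.grab_frame(n);pickle.dump(f,open(n+'0.pkl','wb'))
    cv2.imwrite(f'pics/{n}0.png',f["image"][:,:,::-1])
    print(n,f["intrinsics"].tolist(),f["world_to_cam"].round(4).tolist())
s=env.state();print({k:np.round(v,3).tolist() for k,v in s.items()})
E
```

```text
top [[435.47853599464605, 0.0, 281.2511725290572], [0.0, 435.47853599464605, 205.17435748255366], [0.0, 0.0, 1.0]] [[-0.0248, -0.9996, -0.0114, -0.0046], [-0.9948, 0.0258, -0.0982, 0.5821], [0.0984, 0.0089, -0.9951, 1.2561], [0.0, 0.0, 0.0, 1.0]]
side [[473.9553659671553, 0.0, 281.5209202211949], [0.0, 473.9553659671553, 206.37158408068257], [0.0, 0.0, 1.0]] [[0.91, -0.4146, -0.0045, -0.5021], [-0.2946, -0.639, -0.7106, 0.2102], [0.2917, 0.648, -0.7036, 1.1276], [0.0, 0.0, 0.0, 1.0]]
{'t': 0.1, 'joint_positions': [1.341, 0.213, -0.035, 1.323, 0.0, 1.571], 'joint_vel': [-0.0, -0.002, 0.002, 0.002, -0.0, -0.0], 'joint_torque': [0.001, -68.726, 48.78, 0.012, 0.0, -0.0], 'tool_pos': [0.114, 0.487, 0.242], 'ee_rot': [-0.36, -3.121, 0.001], 'ft_force': [0.204, -0.945, -0.472], 'ft_torque': [0.032, -0.044, 0.04], 'width': 0.085}
```

View pics/top0.png

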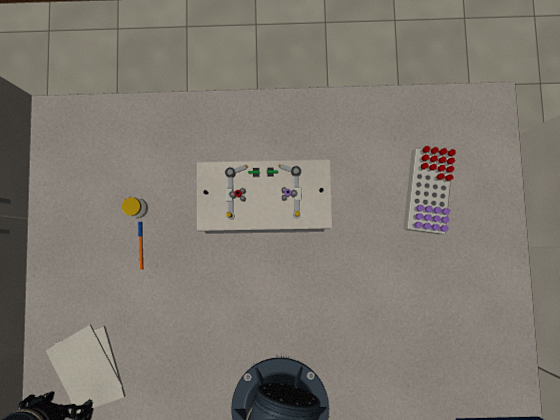

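View pics/side0.png

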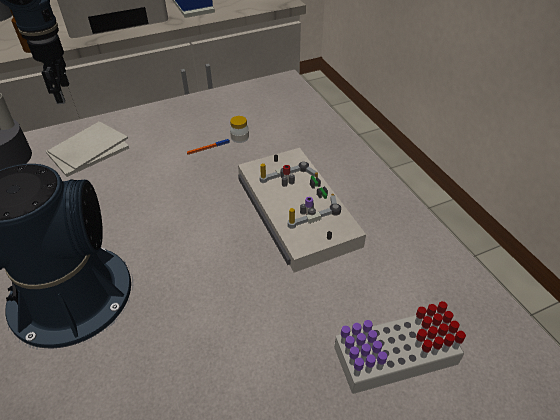

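The top view shows the purple cap at about (289,192), in the right-hand well, so the right post at (296,214) is the one to push. The red cap is on the left at (238,194), with its post at (229,214). Next I'll measure both.

```bash
cat > h.py <<'E'
import cv2,numpy as np,pickle
def ray(f,u,v):
    K=f["intrinsics"];T=f["world_to_cam"];R=T[:3,:3]
    return -R.T@T[:3,3], R.T@np.linalg.solve(K,[u,v,1])
def onz(f,u,v,z):
    o,d=ray(f,u,v);return o+d*(z-o[2])/d[2]
def blobs(f,lo,hi,box,mn=4):
    hsv=cv2.cvtColor(f["image"],cv2.COLOR_RGB2HSV)
    m=cv2.inRange(hsv,np.array(lo),np.array(hi));k=np.zeros_like(m);k[box[1]:box[3],box[0]:box[2]]=255
    n,l,st,c=cv2.connectedComponentsWithStats(m&k)
    return [(c[i].round(1),st[i].tolist()) for i in range(1,n) if st[i][4]>=mn]
def proj(f,p):
    q=f["world_to_cam"]@np.r_[p,1];q=f["intrinsics"]@q[:3];return q[:2]/q[2]
def meet(a,b):
    (o1,d1),(o2,d2)=a,b
    A=np.c_[d1,-d2];s=np.linalg.lstsq(A,o2-o1,rcond=None)[0]
    p,q=o1+s[0]*d1,o2+s[1]*d2
    return (p+q)/2,np.linalg.norm(p-q)
E
python3 - <<'E'
from h import *
t=pickle.load(open('top0.pkl','rb'));s=pickle.load(open('side0.pkl','rb'))
C={'yel':((18,120,90),(35,255,255)),'pur':((120,60,60),(150,255,255)),'red':((0,150,60),(8,255,255)),'red2':((172,150,60),(180,255,255)),'grn':((45,100,40),(90,255,255)),'blk':((0,0,0),(180,255,45))}
for n,(lo,hi) in C.items():
    print(n,'top',[(b[0].tolist(),b[1]) for b in blobs(t,lo,hi,(196,155,332,236))])
    print(n,'side',[(b[0].tolist(),b[1]) for b in blobs(s,lo,hi,(238,146,366,268))])
a=t["image"][150:240,190:340,::-1];b=s["image"][140:270,230:370,::-1]
cv2.imwrite('pics/ta.png',cv2.resize(a,None,fx=5,fy=5,interpolation=cv2.INTER_CUBIC))
cv2.imwrite('pics/sa.png',cv2.resize(b,None,fx=4.5,fy=4.5,interpolation=cv2.INTER_CUBIC))
E
```

```text
yel top [([246.0, 165.8], [245, 165, 3, 3, 5]), ([279.2, 165.0], [279, 164, 2, 3, 4]), ([296.7, 213.1], [295, 211, 5, 5, 20]), ([228.0, 214.0], [226, 212, 5, 5, 21])]
yel side [([262.2, 164.9], [260, 163, 6, 5, 15]), ([290.7, 211.4], [289, 208, 6, 12, 27])]
pur top [([287.3, 192.1], [284, 189, 8, 7, 38])]
pur side [([308.4, 202.0], [305, 197, 8, 11, 71])]
red top [([237.4, 192.9], [234, 190, 7, 7, 19])]
red side [([285.8, 169.4], [283, 165, 7, 10, 51])]
red2 top [([237.1, 194.0], [234, 192, 7, 5, 10])]
red2 side []
grn top [([253.9, 171.6], [248, 170, 12, 4, 36]), ([271.3, 171.4], [267, 170, 11, 4, 34])]
grn side [([314.4, 180.4], [311, 176, 7, 10, 33]), ([323.2, 192.5], [319, 187, 8, 11, 41])]
blk top [([293.0, 167.8], [292, 167, 3, 3, 4]), ([255.3, 168.5], [253, 168, 6, 2, 11]), ([270.0, 168.5], [268, 168, 5, 2, 10]), ([233.0, 173.7], [232, 170, 3, 7, 11]), ([295.7, 173.4], [292, 172, 8, 3, 11]), ([255.0, 174.7], [253, 174, 6, 2, 9]), ([270.3, 174.8], [268, 174, 5, 2, 6]), ([320.7, 189.7], [319, 188, 4, 4, 10]), ([205.5, 191.8], [204, 190, 4, 4, 11]), ([287.5, 191.5], [287, 191, 2, 2, 4]), ([237.2, 192.4], [236, 192, 3, 2, 5])]
blk side [([275.5, 157.6], [274, 155, 4, 7, 25]), ([302.0, 167.9], [299, 163, 7, 9, 23]), ([307.0, 164.6], [306, 163, 3, 4, 7]), ([286.2, 166.4], [285, 166, 3, 2, 5]), ([281.7, 174.3], [281, 172, 3, 5, 11]), ([290.8, 180.2], [289, 177, 5, 7, 20]), ([264.9, 223.6], [239, 178, 51, 87, 183]), ([283.8, 182.7], [282, 179, 5, 7, 24]), ([311.8, 183.4], [310, 178, 5, 10, 26]), ([318.1, 181.4], [316, 178, 5, 8, 17]), ([325.0, 189.4], [323, 187, 5, 6, 12]), ([318.7, 193.1], [317, 189, 5, 9, 26]), ([309.0, 198.5], [308, 198, 3, 2, 6]), ([330.8, 206.0], [330, 204, 3, 5, 6]), ([336.5, 211.2], [332, 205, 9, 10, 37]), ([302.8, 210.3], [300, 208, 6, 6, 23]), ([311.0, 212.8], [308, 212, 7, 2, 9]), ([328.9, 234.8], [327, 231, 5, 8, 35])]
```

View pics/ta.png

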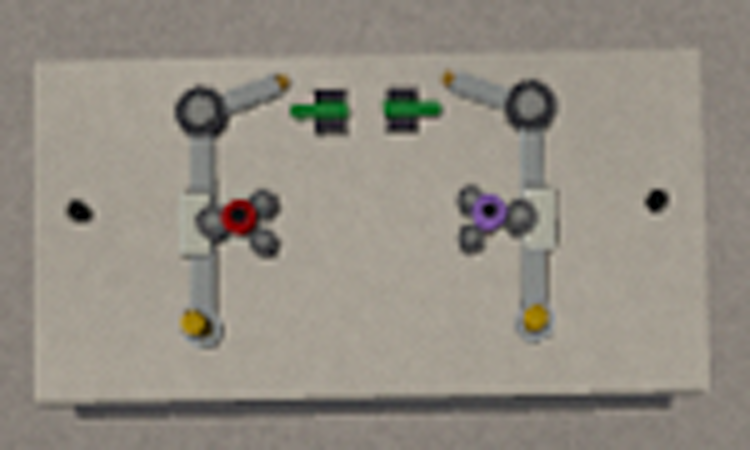

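View pics/sa.png

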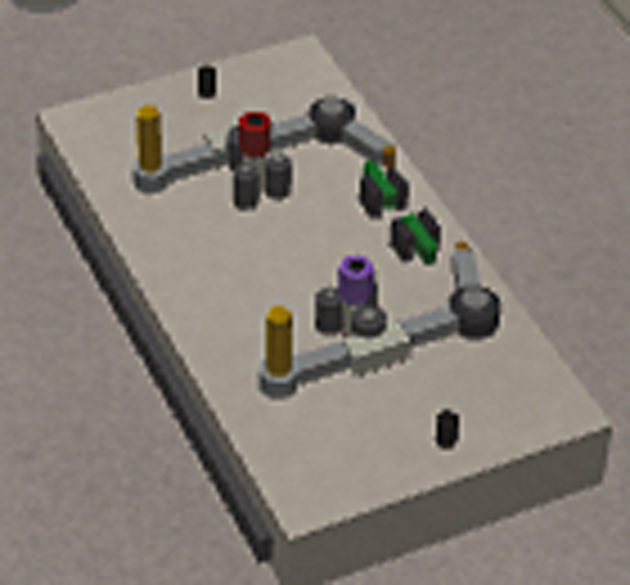

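The enlargements confirm it: the purple tube is in the right well. The right post's top is at top-view (296.7,213.1) and side-view about (292,209.5). Nothing stands on the post's inner side. Next I'll fit the spinner frame.

```bash
cat > fit.py <<'E'
from h import *
t=pickle.load(open('top0.pkl','rb'));s=pickle.load(open('side0.pkl','rb'))
P={'rp':onz(t,296.7,213.1,.112),'lp':onz(t,228.3,214.0,.112),'pur':onz(t,287.4,192.1,.103),'red':onz(t,237.3,193.2,.103)}
loc={'rp':(-60,-95),'lp':(-60,95),'pur':(0,-70),'red':(0,70)}
A=np.array([loc[k] for k in P])/1e3;B=np.array([P[k][:2] for k in P])
def fit(A,B):
    a=A-A.mean(0);b=B-B.mean(0);th=np.arctan2((a[:,0]*b[:,1]-a[:,1]*b[:,0]).sum(),(a*b).sum())
    R=np.array([[np.cos(th),-np.sin(th)],[np.sin(th),np.cos(th)]]);return th,R,B.mean(0)-R@A.mean(0)
th,R,o=fit(A,B)
if __name__=='__main__':
    print('yaw',np.degrees(th),'o',o)
    for k,a,b in zip(P,A,B):print(k,b.round(4),'res mm',((R@a+o-b)*1e3).round(1))
    # side check + stereo
    for k,uv in {'rp':(278/4.5+230,314/4.5+140),'lp':(148/4.5+230,112/4.5+140),'pur':(356/4.5+230,264/4.5+140),'red':(255/4.5+230,120/4.5+140)}.items():
        tu={'rp':(296.7,213.1),'lp':(228.3,214),'pur':(287.4,192.1),'red':(237.3,193.2)}[k]
        print(k,'stereo',[np.round(x,4) for x in meet(ray(t,*tu),ray(s,*uv))])
    piv=R@[.065,-.095]+o;print('pivot',piv)
    print('post fit',R@[-.06,-.095]+o, 'inner approach',R@[-.06,-.06]+o)
    for ang in(0,.1,.2,.3,.4,.5,.6,.62,.65):
        # post from pivot: (-125,0) local rotated anticlockwise (+ang)
        p=np.array([.065-.125*np.cos(ang),-.095-.125*np.sin(ang)])
        print(ang,'local',(p*1e3).round(1),'world',(R@p+o).round(4))
    print('stud',onz(t,320.7,189.7,.07))
E
python3 fit.py
python3 - <<'E'
from scipy.spatial.transform import Rotation as r
from cell import env
s=env.state();print(r.from_rotvec(s['ee_rot']).as_matrix().round(3),s['joint_positions'].round(3))
E
```

```text
yaw -0.5254213363562703 o [0.61133871 0.0316853 ]
rp [ 0.5506 -0.0621] res mm [-0.1 -0.7]
lp [0.5529 0.1264] res mm [-0.7  0.9]
pur [ 0.6106 -0.0381] res mm [ 0.1 -0.2]
red [0.6112 0.1017] res mm [0.8 0. ]
rp stereo [array([ 0.5511, -0.0623,  0.1114]), np.float64(0.0011)]
lp stereo [array([0.5534, 0.1262, 0.112 ]), np.float64(0.001)]
pur stereo [array([ 0.6112, -0.0384,  0.1044]), np.float64(0.0015)]
red stereo [array([0.6123, 0.1011, 0.1039]), np.float64(0.0026)]
pivot [ 0.67546481 -0.06390676]
post fit [ 0.55047006 -0.06276049] inner approach [ 0.55079102 -0.02776196]
0 local [-60. -95.] world [ 0.5505 -0.0628]
0.1 local [ -59.4 -107.5] world [ 0.551  -0.0752]
0.2 local [ -57.5 -119.8] world [ 0.5527 -0.0876]
0.3 local [ -54.4 -131.9] world [ 0.5557 -0.0998]
0.4 local [ -50.1 -143.7] world [ 0.5599 -0.1115]
0.5 local [ -44.7 -154.9] world [ 0.5652 -0.1228]
0.6 local [ -38.2 -165.6] world [ 0.5717 -0.1335]
0.62 local [ -36.7 -167.6] world [ 0.5731 -0.1356]
0.65 local [ -34.5 -170.6] world [ 0.5753 -0.1386]
stud [ 0.619297  -0.1337255  0.07     ]
[[-0.974  0.228 -0.   ]
 [ 0.228  0.974 -0.001]
 [ 0.    -0.001 -1.   ]] [ 1.341  0.213 -0.035  1.323  0.     1.571]
```

The fit agrees well: yaw −0.5°, residuals under 1 mm, and post and cap heights within 1.5 mm in stereo. The plan is to shut the jaws, line the tool up with the spinner, travel high, go down on the post's inner side, then push along the arc about the pivot.

Call:
{"name": "arm_command", "arguments": {"deltas": [{"az":-0.11,"jaw":1},{"az":-0.111,"jaw":1},{"x":-25,"y":-29,"jaw":1},{"x":-32,"y":-36,"jaw":1},{"x":-32,"y":-36,"jaw":1},{"x":-32,"y":-36,"jaw":1},{"x":-32,"y":-36,"jaw":1},{"x":-32,"y":-36,"jaw":1},{"x":-32,"y":-36,"jaw":1},{"x":-32,"y":-36,"jaw":1}]}}

```text
$.deltas[0]: bad value
```

```bash
cat > st.py <<'E'
from fit import *
from cell import env
from scipy.spatial.transform import Rotation as r
s=env.state();p=s['tool_pos'];M=r.from_rotvec(s['ee_rot']).as_matrix()
print('t',s['t'],'tcp',p.round(4),'local mm',(R.T@(p[:2]-o)*1e3).round(1),'toolY ang',np.degrees(np.arctan2(M[1,1],M[0,1]))-90,'z',M[:,2].round(3),'F',np.round(s['ft_force'],2),'w',s['width'],'q',np.round(s['joint_positions'],2))
g=R@[-.06,-.055]+o-p[:2];print('to approach in tool mm',(M.T@np.r_[g,0.09-p[2]]*1e3).round(1))
E
python3 st.py
```

```text
t 0.1 tcp [0.1138 0.4866 0.2419] local mm [-501.7  450.3] toolY ang -13.166356396062511 z [-0.    -0.001 -1.   ] F [ 0.2  -0.94 -0.47] w 0.08530271579622109 q [ 1.34  0.21 -0.04  1.32  0.    1.57]
to approach in tool mm [-541.6 -396.3  152.2]
```

The call was refused; it probably wants every key in each row.

Call:
{"name": "arm_command", "arguments": {"deltas": [{"x":0,"y":0,"z":0,"ax":0,"ay":0,"az":-0.11,"jaw":1},{"x":0,"y":0,"z":0,"ax":0,"ay":0,"az":-0.11,"jaw":1},{"x":-25,"y":-29,"z":0,"ax":0,"ay":0,"az":0,"jaw":1},{"x":-32,"y":-36,"z":0,"ax":0,"ay":0,"az":0,"jaw":1},{"x":-32,"y":-36,"z":0,"ax":0,"ay":0,"az":0,"jaw":1},{"x":-32,"y":-36,"z":0,"ax":0,"ay":0,"az":0,"jaw":1},{"x":-32,"y":-36,"z":0,"ax":0,"ay":0,"az":0,"jaw":1},{"x":-32,"y":-36,"z":0,"ax":0,"ay":0,"az":0,"jaw":1},{"x":-32,"y":-36,"z":0,"ax":0,"ay":0,"az":0,"jaw":1},{"x":-32,"y":-36,"z":0,"ax":0,"ay":0,"az":0,"jaw":1}]}}

```text
t: 1.35
tool_pos: [0.3609, 0.202, 0.2422]
ee_rot: [-0.015, -3.141, -0.0]
ft_force: [1.2, 0.3, -0.6]
width: 0.0003
```

```bash
python3 st.py
```

```text
t 1.35 tcp [0.3609 0.202  0.2422] local mm [-252.  168.] toolY ang -0.5620573341226276 z [-0.  0. -1.] F [ 1.22  0.28 -0.57] w 0.00032374235923337077 q [ 0.51  0.04 -0.24  1.3   0.    0.52]
to approach in tool mm [-192.2 -222.9  152.2]
```

Call:
{"name": "arm_command", "arguments": {"deltas": [{"x":-32,"y":-37,"z":0,"ax":0,"ay":0,"az":0,"jaw":1},{"x":-32,"y":-37,"z":0,"ax":0,"ay":0,"az":0,"jaw":1},{"x":-32,"y":-37,"z":0,"ax":0,"ay":0,"az":0,"jaw":1},{"x":-32,"y":-37,"z":0,"ax":0,"ay":0,"az":0,"jaw":1},{"x":-32,"y":-37,"z":0,"ax":0,"ay":0,"az":0,"jaw":1},{"x":-24,"y":-28,"z":0,"ax":0,"ay":0,"az":0,"jaw":1},{"x":0,"y":0,"z":20,"ax":0,"ay":0,"az":0,"jaw":1},{"x":0,"y":0,"z":35,"ax":0,"ay":0,"az":0,"jaw":1},{"x":0,"y":0,"z":30,"ax":0,"ay":0,"az":0,"jaw":1},{"x":0,"y":0,"z":0,"ax":0,"ay":0,"az":0,"jaw":1}]}}

```text
t: 2.6
tool_pos: [0.5405, -0.0113, 0.1554]
ee_rot: [-0.015, -3.137, -0.0]
ft_force: [-1.0, 0.0, 0.4]
width: 0.0004
```

```bash
python3 st.py; cat > look.py <<'E'
import sys
from h import *
from cell import cams
n=sys.argv[1]
f=cams.grab_frame('side');pickle.dump(f,open(f'side{n}.pkl','wb'));b=f["image"][110:270,210:370,::-1]
g=cams.grab_frame('top');pickle.dump(g,open(f'top{n}.pkl','wb'));a=g["image"][130:290,200:360,::-1]
cv2.imwrite(f'pics/l{n}.png',np.hstack([cv2.resize(i,(399,399),interpolation=cv2.INTER_CUBIC) for i in(a,b)]))
E
python3 look.py 1
```

```text
t 2.6 tcp [ 0.5405 -0.0113  0.1554] local mm [-70.5 -43.7] toolY ang -0.5619003729432421 z [-0.004  0.    -1.   ] F [-0.96  0.04  0.42] w 0.00037042431877757416 q [-0.02  0.33 -0.1   1.15  0.   -0.01]
to approach in tool mm [-10.8 -11.3  65.4]
```

View pics/l1.png

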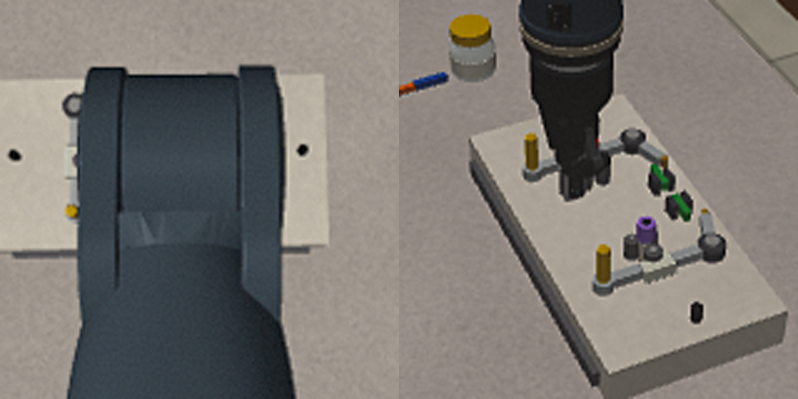

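The side view (enlarged) shows the shut fingers at about (578,180), above the free space on the post's inner side. The right post is at (603,265). Going down now.

Call:
{"name": "arm_command", "arguments": {"deltas": [{"x":-10,"y":0,"z":20,"ax":0,"ay":0,"az":0,"jaw":1},{"x":0,"y":0,"z":20,"ax":0,"ay":0,"az":0,"jaw":1},{"x":0,"y":0,"z":20,"ax":0,"ay":0,"az":0,"jaw":1},{"x":0,"y":0,"z":4,"ax":0,"ay":0,"az":0,"jaw":1},{"x":0,"y":0,"z":0,"ax":0,"ay":0,"az":0,"jaw":1}]}}

```text
t: 3.32
tool_pos: [0.5526, -0.0115, 0.0945]
ee_rot: [0.015, 3.14, -0.0]
ft_force: [0.6, -0.7, 0.2]
width: -0.0001
```

```bash
python3 st.py;python3 look.py 2
```

```text
t 3.325 tcp [ 0.5526 -0.0115  0.0945] local mm [-58.3 -43.7] toolY ang -0.5619211688499632 z [ 0.001 -0.    -1.   ] F [ 0.58 -0.69  0.16] w -8.157734639143177e-05 q [-0.02  0.39 -0.17  1.    0.   -0.01]
to approach in tool mm [  1.7 -11.3   4.5]
```

View pics/l2.png

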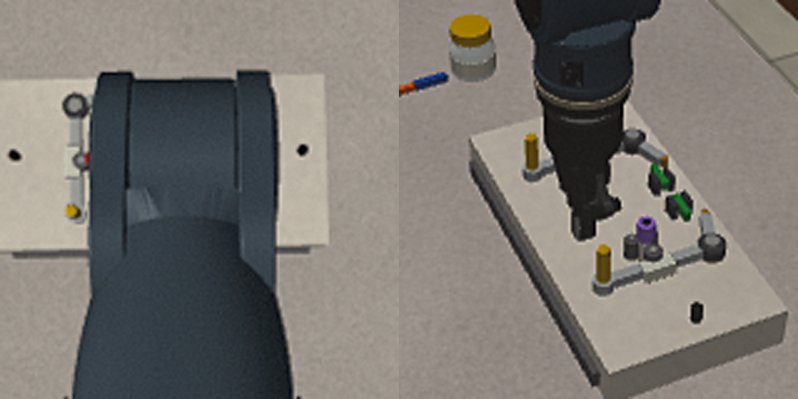

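The fingers are down at local (−58,−44), on the inner side of the post and clear of the purple cap. I'll close the gap slowly, then check for contact.

Call:
{"name": "arm_command", "arguments": {"deltas": [{"x":1.5,"y":-12,"z":3,"ax":0,"ay":0,"az":0,"jaw":1},{"x":0,"y":-12,"z":0,"ax":0,"ay":0,"az":0,"jaw":1},{"x":0,"y":-3,"z":0,"ax":0,"ay":0,"az":0,"jaw":1},{"x":0,"y":-3,"z":0,"ax":0,"ay":0,"az":0,"jaw":1},{"x":0,"y":-3,"z":0,"ax":0,"ay":0,"az":0,"jaw":1},{"x":0,"y":0,"z":0,"ax":0,"ay":0,"az":0,"jaw":1}]}}

```text
t: 4.18
tool_pos: [0.5502, -0.0443, 0.0903]
ee_rot: [-0.015, -3.141, -0.001]
ft_force: [-1.4, 3.2, 1.1]
width: -0.0004
```

```bash
python3 st.py;python3 look.py 3
```

```text
t 4.175 tcp [ 0.5502 -0.0443  0.0903] local mm [-60.5 -76.5] toolY ang -0.551146145539775 z [-0.  0. -1.] F [-1.45  3.21  1.11] w -0.0003923007359064995 q [-0.08  0.39 -0.18  1.    0.   -0.07]
to approach in tool mm [-0.5 21.5  0.3]
```

View pics/l3.png

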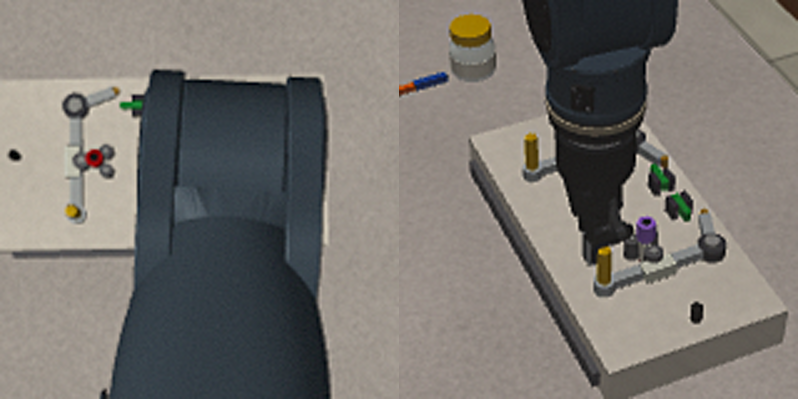

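The force reads +3.2 N in y, so the fingers are touching the post. The side view shows them against its inner side at (600,262). Now for the arc, in 0.05 rad steps about the pivot.

Call:
{"name": "arm_command", "arguments": {"deltas": [{"x":0.8,"y":-6.3,"z":0,"ax":0,"ay":0,"az":-0.05,"jaw":1},{"x":0.8,"y":-6.3,"z":0,"ax":0,"ay":0,"az":-0.05,"jaw":1},{"x":0.8,"y":-6.3,"z":0,"ax":0,"ay":0,"az":-0.05,"jaw":1},{"x":0.8,"y":-6.3,"z":0,"ax":0,"ay":0,"az":-0.05,"jaw":1},{"x":0,"y":0,"z":0,"ax":0,"ay":0,"az":0,"jaw":1}]}}

```text
t: 4.9
tool_pos: [0.5486, -0.0697, 0.0903]
ee_rot: [-0.298, 3.127, 0.0]
ft_force: [-0.8, 5.9, 1.2]
width: -0.0003
```

```bash
cat >> st.py <<'E'
l=R.T@(p[:2]-o)*1e3-[65,-95]; rr=np.hypot(*l); off=20
# hinge angle if post centre is perpendicular to arm, off mm ahead of TCP; radial place of post on the face
ang=np.arctan2(-l[1],-l[0])+np.arcsin(off/rr)
print('hinge est',ang.round(3),'radius along',np.sqrt(rr**2-off**2).round(1))
E
python3 st.py;python3 look.py 4
```

```text
t 4.9 tcp [ 0.5486 -0.0697  0.0903] local mm [ -61.8 -102. ] toolY ang 10.874136034255457 z [-0.  0. -1.] F [-0.75  5.91  1.21] w -0.00026024395287367483 q [-0.13  0.39 -0.18  1.    0.   -0.32]
to approach in tool mm [-11.   45.7   0.3]
hinge est 0.213 radius along 125.4
```

View pics/l4.png

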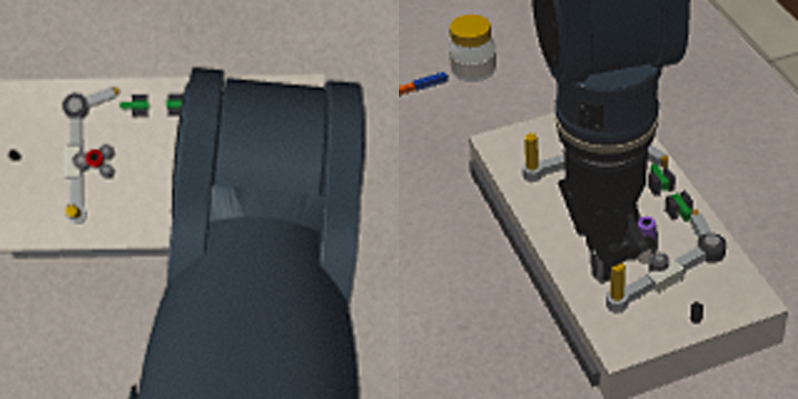

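The arm is turning cleanly: estimated hinge angle 0.21, 6 N, and the post at radius 125 on the face. Carrying on through the click.

Call:
{"name": "arm_command", "arguments": {"deltas": [{"x":0.8,"y":-6.3,"z":0,"ax":0,"ay":0,"az":-0.05,"jaw":1},{"x":0.8,"y":-6.3,"z":0,"ax":0,"ay":0,"az":-0.05,"jaw":1},{"x":0.8,"y":-6.3,"z":0,"ax":0,"ay":0,"az":-0.05,"jaw":1},{"x":0.8,"y":-6.3,"z":0,"ax":0,"ay":0,"az":-0.05,"jaw":1},{"x":0.8,"y":-6.3,"z":0,"ax":0,"ay":0,"az":-0.05,"jaw":1},{"x":0.8,"y":-6.3,"z":0,"ax":0,"ay":0,"az":-0.05,"jaw":1},{"x":0.8,"y":-6.3,"z":0,"ax":0,"ay":0,"az":-0.05,"jaw":1},{"x":0,"y":0,"z":0,"ax":0,"ay":0,"az":0,"jaw":1}]}}

```text
t: 6.0
tool_pos: [0.558, -0.1127, 0.0903]
ee_rot: [0.838, -3.028, -0.001]
ft_force: [-0.9, 7.4, 2.8]
width: -0.0003
```

```bash
python3 st.py;python3 look.py 5
```

```text
t 6.0 tcp [ 0.558  -0.1127  0.0903] local mm [ -52.  -144.9] toolY ang 30.930326576339894 z [-0.     0.001 -1.   ] F [-0.91  7.41  2.78] w -0.00027481028989040417 q [-0.2   0.43 -0.13  1.01  0.   -0.74]
to approach in tool mm [-40.1  80.8   0.3]
hinge est 0.561 radius along 125.6
```

View pics/l5.png

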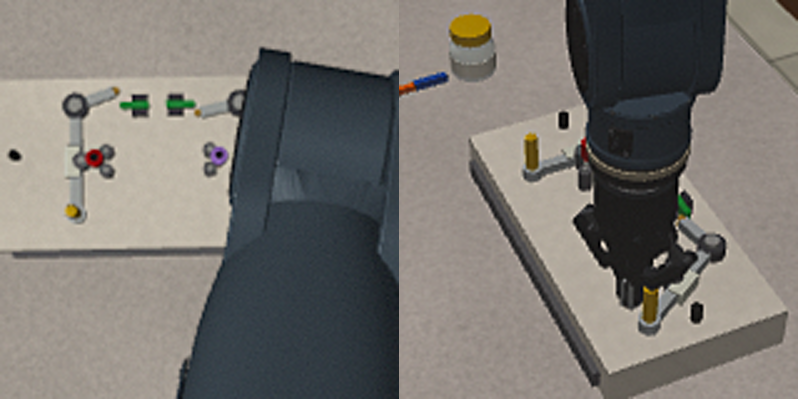

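Estimated hinge angle 0.56. The tooth at top-view (198,113) has swung past the pawl tip, and both caps are where they were. One more step to sit mid-window, then I'll measure the post directly.

Call:
{"name": "arm_command", "arguments": {"deltas": [{"x":0.8,"y":-6.3,"z":0,"ax":0,"ay":0,"az":-0.05,"jaw":1},{"x":0,"y":-1,"z":0,"ax":0,"ay":0,"az":-0.01,"jaw":1},{"x":0,"y":0,"z":0,"ax":0,"ay":0,"az":0,"jaw":1},{"x":0,"y":0,"z":0,"ax":0,"ay":0,"az":0,"jaw":1}]}}

```text
t: 6.6
tool_pos: [0.5608, -0.119, 0.0902]
ee_rot: [0.927, -3.001, -0.001]
ft_force: [-3.3, 5.7, 3.4]
width: 0.0002
```

```bash
python3 st.py;python3 look.py 6; python3 - <<'E'
from fit import *
s6=pickle.load(open('side6.pkl','rb'));t6=pickle.load(open('top6.pkl','rb'))
for b in blobs(s6,(18,120,60),(35,255,255),(238,146,366,268)):
    x,y,w,h,n=b[1];print('yel side',b)
    if b[0][1]<200: continue
    for nm,z,v in(('mid',.0905,y+h/2-.5),('centroid',.092,b[0][1])):
        q=onz(s6,b[0][0],v,z);l=R.T@(q[:2]-o)*1e3-[65,-95];print(nm,q.round(4),'hinge',np.arctan2(-l[1],-l[0]).round(3),'rad',np.hypot(*l).round(1))
for n,c in(('pur',((120,60,60),(150,255,255))),('grn',((45,100,40),(90,255,255)))):
    print(n,[(b[0].tolist(),b[1]) for b in blobs(t6,*c,(196,155,332,236))])
# crank tooth: bearing in top view about pivot (tip orange)
for f,box in((t,(255,155,300,200)),(t6,(255,155,300,200))):
    for b in blobs(f,(8,100,60),(35,255,255),box,2):
        l=R.T@(onz(f,*b[0],.07)[:2]-o)*1e3-[65,-95];print('tip',b[0],l.round(1),np.arctan2(l[1],l[0]))
E
```

```text
t 6.6 tcp [ 0.5608 -0.119   0.0902] local mm [ -49.2 -151.1] toolY ang 34.34049037083855 z [-0.001  0.    -1.   ] F [-3.28  5.73  3.41] w 0.00017755267384226262 q [-0.21  0.43 -0.12  1.02  0.   -0.81]
to approach in tool mm [-46.1  85.1   0.3]
hinge est 0.615 radius along 125.7
yel side (array([262.6, 170.5]), [260, 163, 6, 15, 69])
yel side (array([312.6, 232.9]), [310, 226, 7, 15, 79])
mid [ 0.5725 -0.1361  0.0905] hinge 0.621 rad 125.8
centroid [ 0.572 -0.137  0.092] hinge 0.624 rad 126.7
pur [([287.2, 192.1], [284, 189, 7, 7, 37])]
grn [([253.9, 171.6], [248, 170, 12, 4, 36]), ([271.3, 171.4], [267, 170, 11, 4, 33])]
tip [279.2 165. ] [18.3 47.3] 1.2024940963440123
tip [279.  175.5] [-12.3  48.4] 1.820221598611723
```

View pics/l6.png

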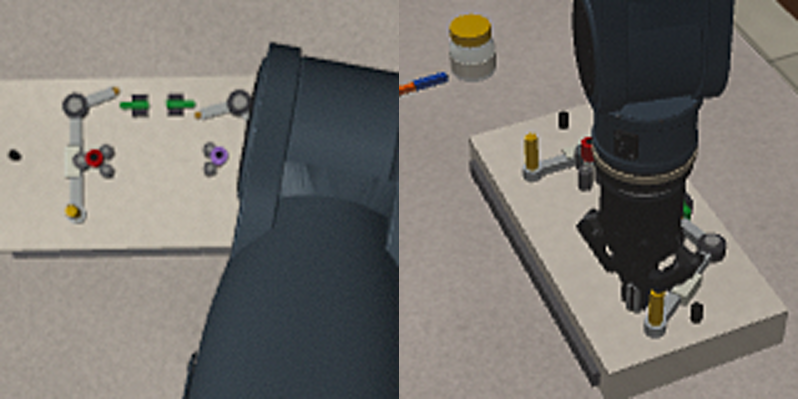

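Three separate estimates agree: 0.615 from the tool pose, 0.62 from the post in the side view, and 0.618 from the tooth's swing. The pawl is back where it was, the purple cap hasn't moved, and the left arm is closed. Handing in.

```bash
python3 -c "
from cell import env
print(env.job_done())"
```

```text
the job is handed in; nothing more can be done
None
```

The purple-capped tube was in the right well. I pushed the right arm's yellow post outwards with shut fingers, past its click, and handed in at 6.6 s still holding it there.

- **Hinge angle:** about 0.62 rad by all three checks (tool pose 0.615, post in the side view 0.621–0.624, tooth swing in the top view 0.618). That is inside the 0.50–0.75 hold window and clear of the end stop.
- **Click:** the right pawl is back at its starting place in the picture, and the tooth has passed it.
- **Left alone:** the purple cap moved 0.2 pixel at most. The left (red) arm still looks closed. I saw no change to the pen or jar; the rack was outside the final views, but the arm never went near it.
- **Force:** readings stayed under 8 N along each axis. The upward part crept to 3.4 N during the push, which I took to be rubbing on the post but did not check.

My first move call was refused because its rows lacked some keys. Nothing moved, and I sent it again complete.

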